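# Part two nested steel sleeves and sort them into the holder block

## Robot

A 6-joint arm with a two-finger parallel gripper is mounted at the origin on the work surface. World frame = base frame: x ahead of the robot, y to its left, z up, the work surface at z = 0. Lengths are in m, angles in degrees, forces in N, time in s.
With the tool pointing down it reaches from about 0.4 to 0.825 m from the base axis. Payload 7 kg.
Tool frame: the origin (TCP) lies midway between the tips of the shut fingers; the grasp point (between the pads) lies ctrl.tcp_to_grasp behind it (ctrl.tcp_to_grasp is the distance from the TCP to the grasp point, in m); y points along the fingers, z is the direction in which the jaws open and shut, and the axes are right-handed (so a half turn about y gives the same grasp; the last joint's range is limited). The gripper opens to 88 mm and grips with 3 to 60 N. Pads are 19 mm wide; open, the fingers measure 130 mm over their backs; the gripper's body (78 mm by 193 mm) begins 47 mm behind the grasp point.
Start: joints at [79.704, 20.546, 0.682, 0, -70.136, -16.507], TCP at [0.304, 0.602, 0.2] pointing down, gripper open.
Joint ranges: [-176.03, 176.03], [-82.01, 121.73], [-58.28, 71.71], [-173.87, 95.51], [-174.79, -0.11], [-173.66, 173.66]. Speed limits (degrees/s): [136.94, 136.94, 172.46, 180, 180, 180].

## Interface

Orientations are given as [roll, pitch, yaw] about the fixed x, y, z axes, in that order (R = Rz(yaw) Ry(pitch) Rx(roll)).
In Python, from plant import ctrl, snapshot, silhouettes gives the robot as it stands.
- The arm moves only by the shell command python3 -m pendant 'ROWS'. ROWS is JSON, a list that holds one entry, the list of rows, each a list of 7 numbers: the shift along the tool's x, y, z in cm, then the turn, a rotation vector about the tool's x, y, z in degrees, then the opening, from 0 (shut) to 1 (fully open). In form: [[[x, y, z, rx, ry, rz, hand], ...]]. A call has 1 to 12 rows; each row shifts and turns the commanded pose from where the row before left it, along the tool's axes as they then stand; what a row does not reach is not made up. A row lasts 1/12 s, in which the tool goes at most 41.7 mm and 7.16 degrees, less where a joint would pass 70% of its speed; a pose out of reach is approached as far as the arm can. A call with a gripper value outside its range is refused whole. The fingers move at their own pace and stop on an object; the grip force is fixed at half the most. Time passes only in rows, so rows that do not move let the fingers close. It gives the time, the measured TCP pose, the force and the opening at its end, in the units of the state.
- ctrl.get_obs(): the state, without advancing time (a new reading comes with each control period).
- snapshot(name): name is "side" or "top" or "wrist"; returns a dict with "image" (480x640x3 uint8, red, green, blue), "camera_matrix" (3x3 intrinsics, pixels), "eye" and "orientation" of the camera in the world; the wrist camera has in their place "mount" (4x4, takes a point from camera to tool coordinates, whose origin is the TCP and whose axes are the tool frame's). Camera axes: x right, y down, z forward; pixel columns grow to the right and rows downward; lengths in m; the calibration is good to about 2 mm. A picture is of the moment at which its call begins: read the wrist's pose just before it. There is no depth.
- ctrl.close_job(): hands the job in, once; it reports no verdict.
Trained networks look in a picture, given as the dict that the camera call returned (one of the last four; its "shot" number tells which), for a name from the list of things; names that differ only in an ending like _2 or _b are one class to them, and where a whole thing is asked for, a point or a joint stands for the part that bears it (a point fixed in the world has none). Each returns a list of dicts, best first, with "confidence" (0 to 1); they miss things now and then, are a little off and sometimes report something else, mostly with a low value. They report only what shows in the picture. A call takes as long as a camera call.
- silhouettes(picture, thing): "mask" (480x640 bool, what is visible of it) and "bbox" ([left, top, width, height] in pixels, round what is visible of it).
The state is a dict: "clock": time; "joint_pos": joint angles; "qvel": joint speeds; "tau": joint torques, N m; "tool_pos": TCP position; "orientation": TCP orientation; "force": force on the tool from outside, world axes, zero at the start; "moment": the same for the moment, N m; "opening": finger opening in m.
Only numpy, scipy, OpenCV 4.12 (cv2) and the standard library are available. Lean on these libraries where they do the work, as an engineer would, in place of code of your own. Each camera call takes 0.05 s, during which the arm holds its last target.

## Task

On the granite plate a small steel sleeve is stuck inside a larger, shorter one. Pull the two apart and stand each upright in the recess of its size in the white holder block, set down rather than dropped. Do not topple either of them, and leave the single sleeve that also stands on the plate where it is.

Things in the scene. Friction and masses are not known exactly. Their poses are not given: they have to be found in the camera images.
- small_mid (a point): Centre (half-way up, on the axis) of the small sleeve: plain steel tube, outer diameter 32 mm, 80 mm high, 0.3 kg, z along its axis. Starts upright inside the large sleeve, feet level, its upper 35 mm standing out. Sprung balls in the large bore hold it: it pulls straight up against 2 to 4 N of drag besides its weight while the heavier large sleeve stays down, and is free once raised 45 mm.
- large_mid (a point): Centre (half-way up, on the axis) of the large sleeve: a plain steel tube 56 mm in outer diameter, 45 mm high, bore 35 mm, about 0.53 kg; z along its axis. It starts upright on a black granite plate 200 x 200 mm, 30 mm thick, lying on the table. The balls in its bore are not in the way of a grasp across the outside.
- single_mid (a point): Centre (half-way up) of a bystander: a single steel sleeve 44 mm in outer diameter, 60 mm high, upright with nothing in it, on the same granite plate, about 110 mm (centre to centre) from the nested pair. To be left alone.
- block: White plastic holder block, fixed, turned any way round: 196 mm long (x), 100 wide (y), 20 high; origin at the centre of its underside, z up. Two round recesses in its top, both with the floor 8 mm above the underside (12 mm deep): the large one, 78 mm in diameter, centred at x = -45 mm, y = 0; the small one, 54 mm in diameter, centred at x = +60 mm, y = 0.

How it is judged:
By the outcome, as a careful person would: the job done as asked, in the order asked, and still so for the second after the job is handed in, with the robot touching nothing.
It also fails if it takes over 58 s, if anything falls off the work surface, if the arm or the gripper's body presses on something with over 40 N, if the wrist force passes 120 N, or if a joint passes its speed limit or range.

## Working session

There is one attempt and no reset: what is moved stays moved. The work goes in short steps, Python scripts to look and compute and a shell command to move; the robot and the scene stay as the last step left them, time stands still between calls to the robot, and variables do not carry over. Pictures are saved under pics/ and viewed, and the job is handed in when it is done.

```bash
ls; mkdir -p pics
cat > look.py <<'E'
import cv2,numpy as np
from plant import ctrl,snapshot,silhouettes
def save(p,n): cv2.imwrite('pics/'+n+'.png',p['image'][:,:,::-1])
E
python3 - <<'E'
from look import *
o=ctrl.get_obs(); print(o, ctrl.tcp_to_grasp)
for c in ['side','top','wrist']:
    p=snapshot(c); save(p,c+'0'); print(c,{k:v for k,v in p.items() if k!='image'})
    for t in ['small_mid','large_mid','single_mid','block']:
        for d in silhouettes(p,t)[:3]: print(t,round(d['confidence'],2),d['bbox'])
E
```

```text
pics
{'clock': 0.0, 'joint_pos': array([ 7.97030594e+01,  2.05924807e+01,  6.33350121e-01, -2.08605243e-02,
       -7.01354711e+01, -1.65070229e+01]), 'qvel': array([ 0.04903398,  0.12150395, -0.04282085,  0.06934668, -0.01026333,
       -0.06087055]), 'tau': array([ 1.89504637e-03, -5.82719493e+01,  2.93047714e+01,  6.99716493e+00,
        7.00741162e-03, -1.53486058e-04]), 'tool_pos': array([0.30416449, 0.60198296, 0.19930538]), 'orientation': array([-8.99037250e+01,  8.08034009e-03,  1.53188939e+02]), 'force': array([ 1.10059437, -0.01977646,  0.10819952]), 'moment': array([ 0.04109765, -0.01443275,  0.02339068]), 'opening': 0.08774948765828995} 0.0188
side {'camera_matrix': array([[491.53897335,   0.        , 318.20337259],
       [  0.        , 491.53897335, 231.39201756],
       [  0.        ,   0.        ,   1.        ]]), 'eye': array([ 0.19950195, -0.51601667,  0.53483987]), 'orientation': array([-129.72709446,    1.03595859,  -36.18404074]), 'shot': 1}
small_mid 0.89 [319.6, 245.5, 23.5, 31.7]
large_mid 0.78 [307.1, 256.2, 43.5, 48.6]
single_mid 0.66 [393.6, 240.7, 37.1, 55
[... 442 characters left out ...]
gle_mid 0.58 [403.7, 187.6, 39.9, 35.0]
single_mid 0.24 [371.5, 259.5, 31.5, 26.1]
block 0.92 [111.9, 179.0, 148.1, 113.5]
block 0.7 [364.0, 253.3, 41.5, 35.7]
wrist {'camera_matrix': array([[333.94282532,   0.        , 315.61580675],
       [  0.        , 333.94282532, 234.68609678],
       [  0.        ,   0.        ,   1.        ]]), 'mount': array([[ 1.38880218e-04,  9.68148028e-01,  2.50378468e-01,
        -6.77237181e-02],
       [ 4.39865086e-04, -2.50378505e-01,  9.68147928e-01,
        -1.84939583e-01],
       [ 9.99999894e-01, -2.43238490e-05, -4.60627137e-04,
        -7.42048492e-04],
       [ 0.00000000e+00,  0.00000000e+00,  0.00000000e+00,
         1.00000000e+00]]), 'shot': 3}
```

View pics/side0.png

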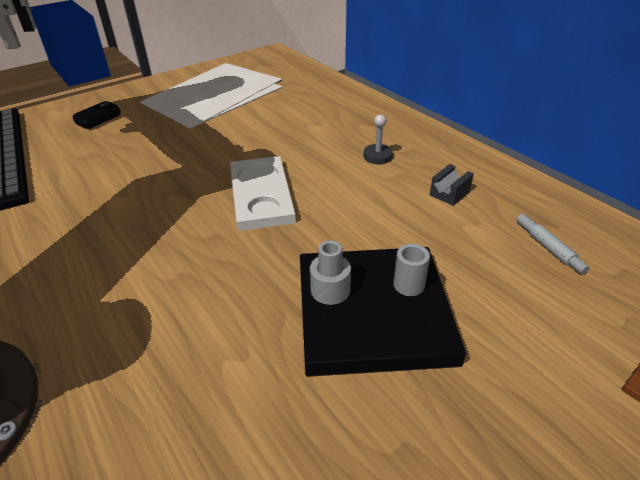

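View pics/top0.png

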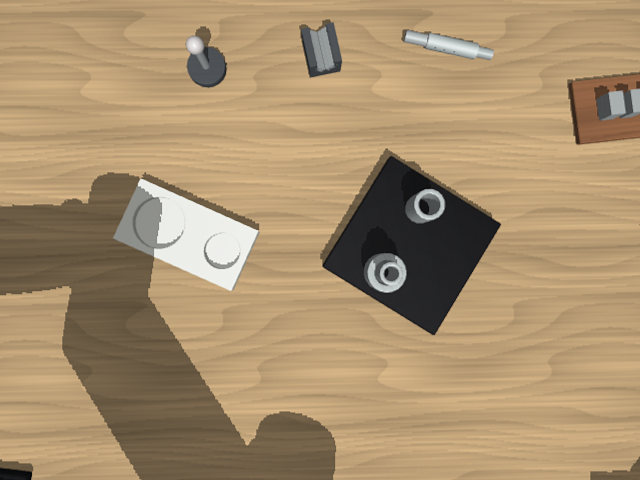

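```bash
cat >> look.py <<'E'
from scipy.spatial.transform import Rotation as R
def proj(p,X,T=None):
    Rm=R.from_euler('xyz',p['orientation'],degrees=True).as_matrix()
    c=(np.asarray(X)-p['eye'])@Rm; K=p['camera_matrix']
    return (c/c[...,2:])@K.T[:,:2]
def ray(p,uv,z):
    Rm=R.from_euler('xyz',p['orientation'],degrees=True).as_matrix()
    d=Rm@np.linalg.inv(p['camera_matrix'])@np.array([uv[0],uv[1],1.])
    return p['eye']+d*(z-p['eye'][2])/d[2]
def circ(c,r,z):
    a=np.linspace(0,2*np.pi,60); return np.c_[c[0]+r*np.cos(a),c[1]+r*np.sin(a),0*a+z]
def draw(im,p,X,col,s,o):
    q=((proj(p,X)-o+.5)*s*8).astype(int); cv2.polylines(im,[q.reshape(-1,1,2)],True,col,1,cv2.LINE_AA,3)
E
python3 - <<'E'
from look import *
p=snapshot('top')
for uv,z in [((390.5,272.5),.11),((386,272.5),.075),((429.5,205),.09)]: print(uv,ray(p,uv,z))
C=np.array([ray(p,u,.02)[:2] for u in [(141,178),(259,230),(232,291),(113,239)]]);print(C,C.mean(0),np.linalg.norm(C-np.roll(C,-1,0),axis=1))
for uv in [(159,222),(222,250)]: print(ray(p,uv,.02))
E
```

```text
(390.5, 272.5) [ 0.48906948 -0.13418142  0.11      ]
(386, 272.5) [ 0.48801083 -0.13400829  0.075     ]
(429.5, 205) [ 0.58110566 -0.19414052  0.09      ]
[[0.63657266 0.22849374]
 [0.55444002 0.05015881]
 [0.46221854 0.09227482]
 [0.54417005 0.27105835]] [0.54935032 0.16049643] [0.19633929 0.10138323 0.1966713  0.10173489]
[0.56896026 0.20169855 0.02      ]
[0.52479521 0.10675288 0.02      ]
```

Run:
```python
import cv2
a=cv2.imread('pics/top0.png')
cv2.imwrite('pics/c1.png',cv2.resize(a[170:310,340:480],(560,560),interpolation=cv2.INTER_CUBIC))
```

```text
(no output)
```

View pics/c1.png

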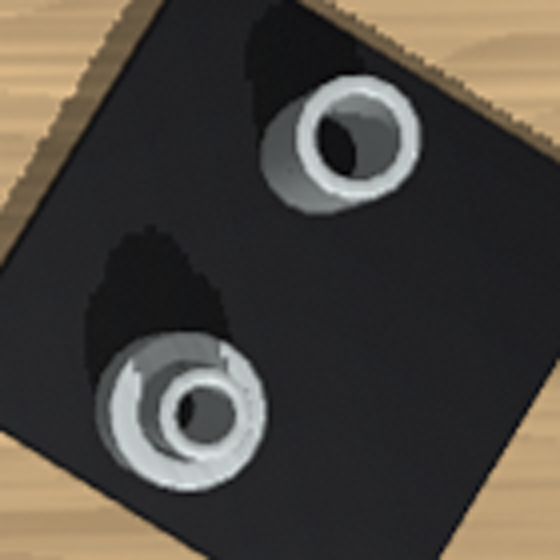

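```bash
cat >> look.py <<'E'
def to(x,y,z):
    o=ctrl.get_obs(); Rm=R.from_euler('xyz',o['orientation'],degrees=True).as_matrix()
    print('tool cm',((np.array([x,y,z])-o['tool_pos'])@Rm*100).round(2),'tcp',o['tool_pos'].round(4),o['orientation'].round(2),'open',round(o['opening'],4),'F',o['force'].round(1),'t',o['clock'])
E
python3 -m pendant '[[[-1.5,0,1.1,0,0,0,1],[-2.9,0,2.2,0,0,0,1],[-2.9,0,2.2,0,0,0,1],[-2.9,0,2.2,0,0,0,1],[-2.9,0,2.2,0,0,0,1],[-2.9,0,2.2,0,0,0,1],[-2.9,0,2.2,0,0,0,1],[-2.9,0,2.2,0,0,0,1],[-2.9,0,2.2,0,0,0,1],[-2.9,0,2.2,0,0,0,1],[-2,0,3.5,0,0,0,1],[-2,0,3.5,0,0,0,1]]]'
python3 -m pendant '[[[-2,0,3.5,0,0,0,1],[-2,0,3.5,0,0,0,1],[-2,0,3.5,0,0,0,1],[-2,0,3.5,0,0,0,1],[-2,0,3.5,0,0,0,1],[-2,0,3.5,0,0,0,1],[-2,0,3.5,0,0,0,1],[-1.5,0,2.5,0,0,0,1],[-1,0,1.2,0,0,0,1],[0,0,0,0,0,0,1],[0,0,0,0,0,0,1]]]'
python3 -c "
from look import *
to(.487,-.1345,.2)
o=ctrl.get_obs();p=snapshot('wrist');save(p,'w1');to(.487,-.1345,.2)
q=snapshot('top');save(q,'t1')
s=snapshot('side');save(s,'s1')"
```

```text
clock: 1.8
tool_pos: [0.461, 0.2092, 0.2002]
orientation: [-90.0, 0.0, 153.2]
force: [1.4, -0.7, 0.2]
opening: 0.0877
clock: 2.72
tool_pos: [0.4806, -0.116, 0.2002]
orientation: [-90.0, -0.0, 153.1]
force: [0.8, 0.7, -0.3]
opening: 0.0876
tool cm [-1.41  0.02  1.36] tcp [ 0.4806 -0.116   0.2002] [-9.0000e+01 -1.0000e-02  1.5306e+02] open 0.0876 F [ 0.8  0.7 -0.3] t 2.7167
tool cm [-1.44  0.03  1.42] tcp [ 0.4806 -0.1153  0.2003] [-90.01  -0.   153.13] open 0.0876 F [ 0.3  1.2 -0.4] t 2.7667
```

View pics/w1.png

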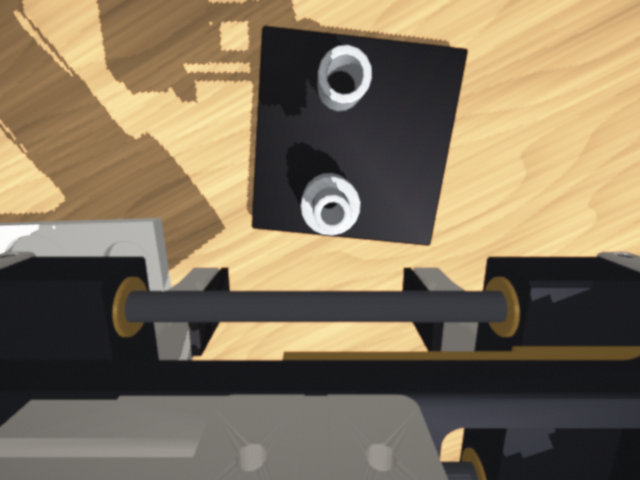

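View pics/s1.png

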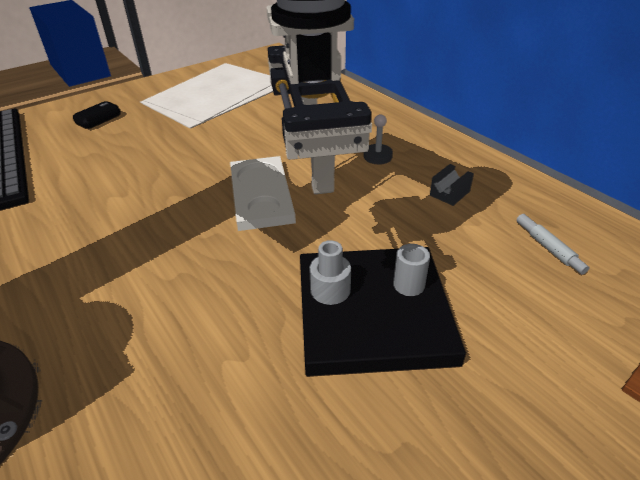

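```bash
cat >> look.py <<'E'
def wray(p,o,uv,z):
    M=p['mount']; d=M[:3,:3]@np.linalg.inv(p['camera_matrix'])@np.array([uv[0],uv[1],1.])
    Rm=R.from_euler('xyz',o['orientation'],degrees=True).as_matrix()
    e=o['tool_pos']+Rm@M[:3,3]; d=Rm@d
    return e+d*(z-e[2])/d[2]
E
python3 -c "
from look import *
o=ctrl.get_obs();p=snapshot('wrist')
a=cv2.resize(p['image'][150:270,270:430],(800,600),interpolation=cv2.INTER_CUBIC)
cv2.imwrite('pics/w2.png',a[:,:,::-1])
print(wray(p,o,(332,210),.11),wray(p,o,(330.5,205),.075),wray(p,o,(347,73),.09))
s=snapshot('side'); 
print(proj(s,o['tool_pos']), proj(s,[.487,-.1345,.11]),proj(s,[.487,-.1345,.075]))
b=cv2.resize(s['image'][230:310,290:370],(560,560),interpolation=cv2.INTER_CUBIC)[:,:,::-1].copy()
for c,r,z in [((.487,-.1345),.016,.11),((.487,-.1345),.028,.075),((.487,-.1345),.028,.03)]: draw(b,s,circ(c,r,z),(0,0,255),7,np.array([290,230]))
cv2.imwrite('pics/s2.png',b)
t=snapshot('top')
"
```

```text
[ 0.49083673 -0.13400025  0.11      ] [ 0.48930668 -0.13351118  0.075     ] [ 0.58291592 -0.19364409  0.09      ]
[314.8418195  184.93652174] [329.35083462 247.78581259] [329.44418915 267.24096013]
```

View pics/w2.png

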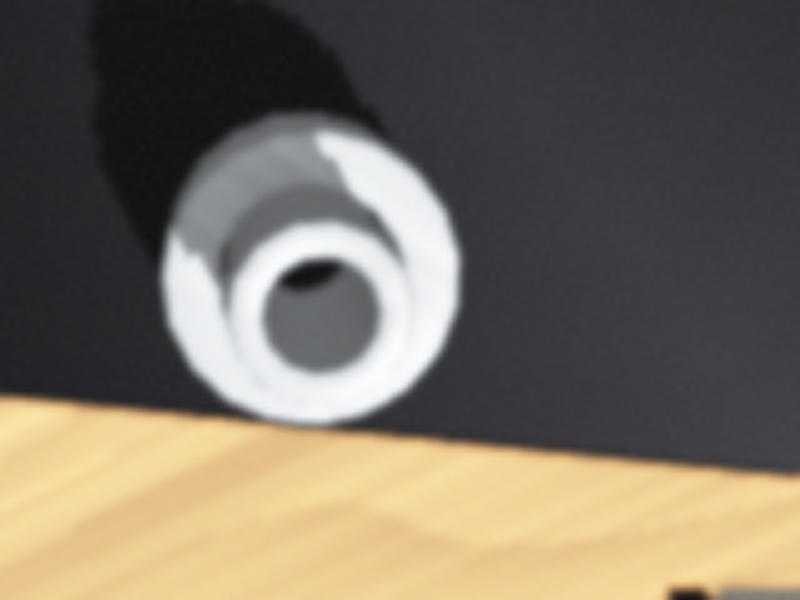

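View pics/s2.png

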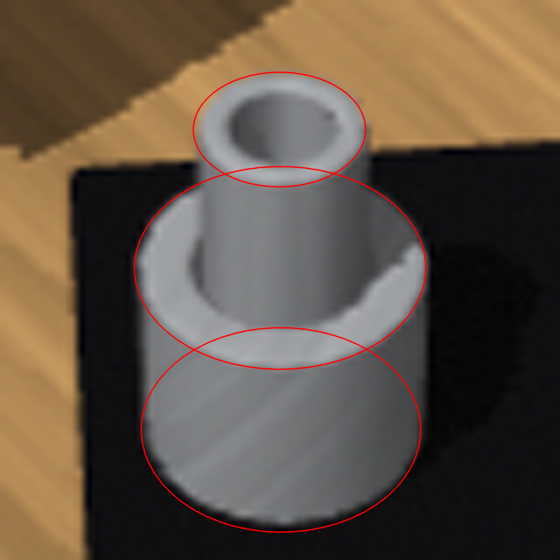

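```bash
python3 -m pendant '[[[-0.8,0,0.7,0,0,0,1],[-0.7,0,0.7,0,0,0,1],[0,2,0,0,0,0,1],[0,2,0,0,0,0,1],[0,2,0,0,0,0,1],[0,2,0,0,0,0,0.8],[0,0,0,0,0,0,0.8],[0,0,0,0,0,0,0.8]]]'
python3 -c "
from look import *
to(.488,-.135,.080)
o=ctrl.get_obs();p=snapshot('wrist');save(p,'w3')
to(.488,-.135,.080)
s=snapshot('side');save(s,'s3')"
```

```text
clock: 3.68
tool_pos: [0.4874, -0.135, 0.1198]
orientation: [-89.9, -0.1, 153.2]
force: [-0.1, -0.2, 1.0]
opening: 0.0731
tool cm [-0.06  3.98 -0.03] tcp [ 0.4874 -0.135   0.1198] [-8.9910e+01 -1.1000e-01  1.5319e+02] open 0.0731 F [-0.1 -0.2  1. ] t 3.6833
tool cm [0.03 4.08 0.02] tcp [ 0.4883 -0.1349  0.1208] [-8.9970e+01  1.0000e-02  1.5321e+02] open 0.0718 F [-0.2 -0.4  0.4] t 3.7333
```

View pics/w3.png

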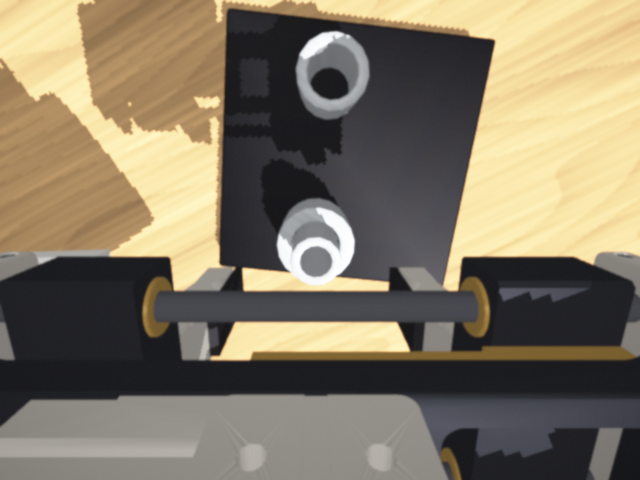

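View pics/s3.png

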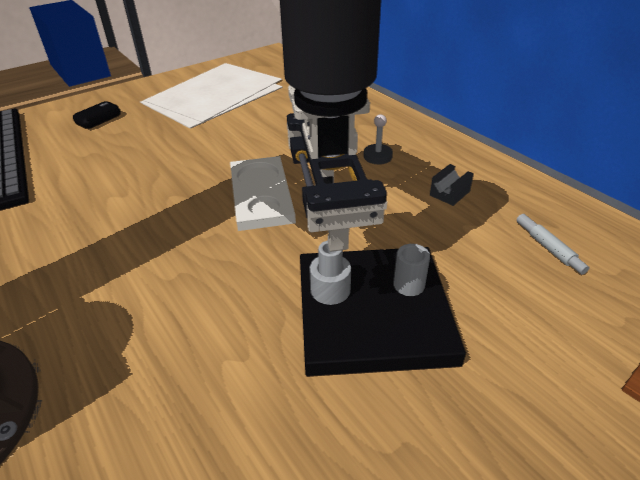

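```bash
python3 -c "
from look import *
o=ctrl.get_obs();p=snapshot('wrist');print(wray(p,o,(316.5,261),.11))"
python3 -m pendant '[[[0,1.5,0,0,0,0,0.8],[0,1.5,0,0,0,0,0.8],[0,1.0,0,0,0,0,0.8],[0,0,0,0,0,0,0.8],[0,0,0,0,0,0,0.5],[0,0,0,0,0,0,0.5],[0,0,0,0,0,0,0],[0,0,0,0,0,0,0],[0,0,0,0,0,0,0],[0,0,0,0,0,0,0],[0,0,0,0,0,0,0],[0,0,0,0,0,0,0]]]'
python3 -c "
from look import *
to(.488,-.135,.080)
s=snapshot('side');save(s,'s4')"
```

```text
[ 0.48904412 -0.13453137  0.11      ]
clock: 4.83
tool_pos: [0.4878, -0.1346, 0.0806]
orientation: [-90.0, 0.0, 153.2]
force: [-0.4, -1.2, 3.9]
opening: 0.0293
tool cm [-0.03  0.06  0.03] tcp [ 0.4878 -0.1346  0.0806] [-8.9990e+01  1.0000e-02  1.5321e+02] open 0.0293 F [-0.4 -1.2  3.9] t 4.8333
```

View pics/s4.png

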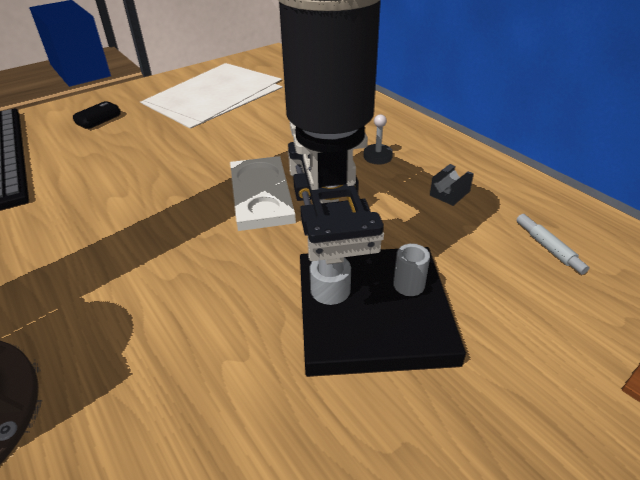

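```bash
python3 -m pendant '[[[0,0,0,0,0,0,0],[0,0,0,0,0,0,0],[0,-0.3,0,0,0,0,0],[0,-0.3,0,0,0,0,0],[0,-0.3,0,0,0,0,0],[0,-0.3,0,0,0,0,0],[0,-0.3,0,0,0,0,0],[0,0,0,0,0,0,0]]]'
python3 -c "
from look import *
to(.488,-.135,.080)
s=snapshot('side');save(s,'s5')
p=snapshot('wrist');save(p,'w5')"
```

```text
clock: 5.55
tool_pos: [0.4883, -0.1345, 0.0961]
orientation: [-90.0, 0.1, 153.2]
force: [0.2, -0.1, -1.7]
opening: 0.0291
tool cm [0.01 1.61 0.06] tcp [ 0.4883 -0.1345  0.0961] [-9.0010e+01  6.0000e-02  1.5322e+02] open 0.0291 F [ 0.2 -0.1 -1.7] t 5.55
```

View pics/s5.png

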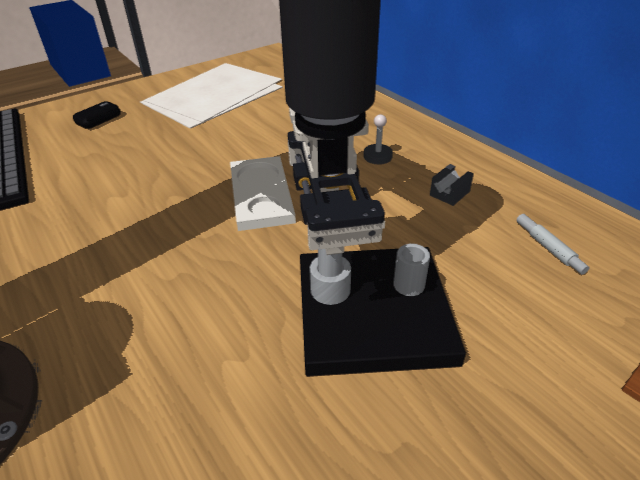

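View pics/w5.png

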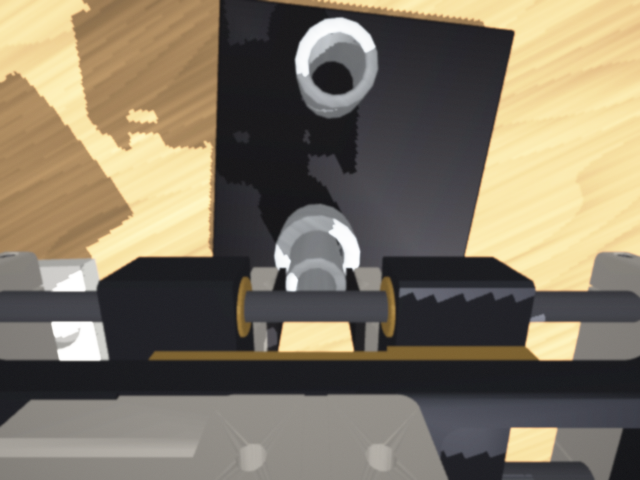

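```bash
python3 -m pendant '[[[0,-0.4,0,0,0,0,0],[0,-0.4,0,0,0,0,0],[0,-0.4,0,0,0,0,0],[0,-0.4,0,0,0,0,0],[0,-0.4,0,0,0,0,0],[0,0,0,0,0,0,0]]]'
python3 -c "
from look import *
to(.488,-.135,.080)
s=snapshot('side');save(s,'s6')
cv2.imwrite('pics/s6z.png',cv2.resize(s['image'][200:310,270:400],(780,600),interpolation=cv2.INTER_CUBIC)[:,:,::-1])
"
```

```text
clock: 6.15
tool_pos: [0.4888, -0.1345, 0.1167]
orientation: [-90.0, 0.1, 153.2]
force: [0.5, -1.0, -3.6]
opening: 0.0295
tool cm [0.06 3.67 0.08] tcp [ 0.4888 -0.1345  0.1167] [-9.0040e+01  1.2000e-01  1.5322e+02] open 0.0295 F [ 0.5 -1.  -3.6] t 6.15
```

View pics/s6z.png

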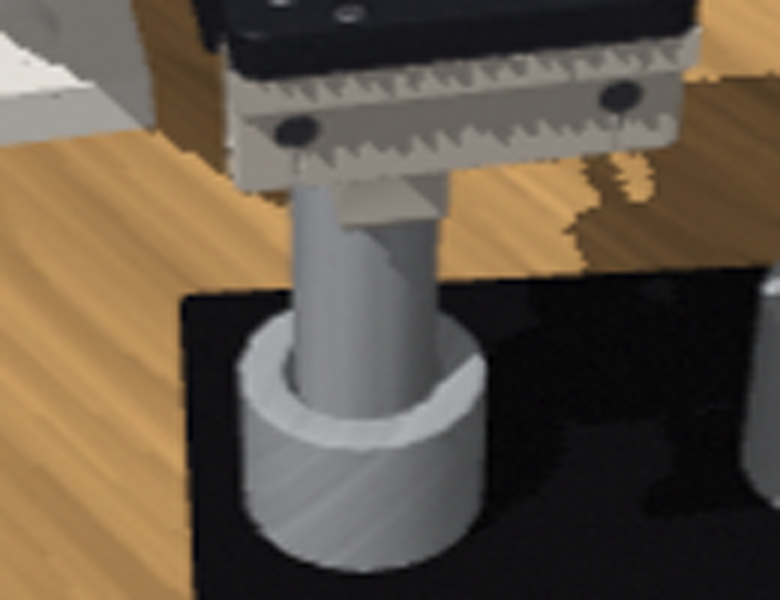

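```bash
python3 -m pendant '[[[0,-0.4,0,0,0,0,0],[0,-0.4,0,0,0,0,0],[0,-0.5,0,0,0,0,0],[0,-0.8,0,0,0,0,0],[0,-1.2,0,0,0,0,0],[0,-1.5,0,0,0,0,0],[0,-1.5,0,0,0,0,0],[0,-1,0,0,0,0,0],[0,-0.4,0,0,0,0,0],[0,0,0,0,0,0,0]]]'
python3 -c "
from look import *
to(.488,-.135,.080)
s=snapshot('side');save(s,'s7')
to(.524,.106,.18)
"
```

```text
clock: 7.03
tool_pos: [0.4884, -0.1344, 0.1934]
orientation: [-90.1, 0.1, 153.2]
force: [0.4, -0.1, -3.7]
opening: 0.0294
tool cm [ 0.03 11.34  0.09] tcp [ 0.4884 -0.1344  0.1934] [-9.007e+01  1.100e-01  1.532e+02] open 0.0294 F [ 0.4 -0.1 -3.7] t 7.0333
tool cm [  7.61   1.25 -23.08] tcp [ 0.4878 -0.1343  0.1924] [-9.0030e+01  2.0000e-02  1.5319e+02] open 0.0296 F [ 0.2 -0.3 -3.8] t 7.0833
```

View pics/s7.png

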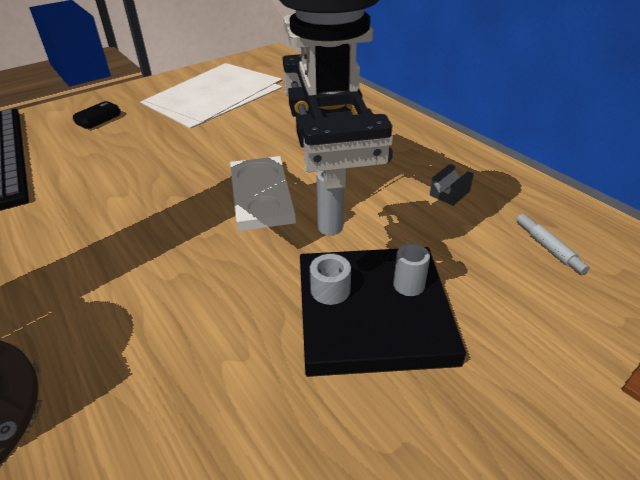

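```bash
python3 -m pendant '[[[0.3,0,-0.9,0,0,0,0],[0.7,0,-2.1,0,0,0,0],[0.9,0,-2.8,0,0,0,0],[1,0,-3,0,0,0,0],[1,0,-3,0,0,0,0],[1,0,-3,0,0,0,0],[1,0,-3,0,0,0,0],[0.8,0,-2.4,0,0,0,0],[0.5,0,-1.6,0,0,0,0],[0.3,0,-0.9,0,0,0,0],[0.1,0,-0.4,0,0,0,0],[0,0,0,0,0,0,0]]]'
python3 -c "
from look import *
to(.524,.106,.058)
o=ctrl.get_obs();w=snapshot('wrist');save(w,'w8')
s=snapshot('side');save(s,'s8')
t=snapshot('top');save(t,'t8')
to(.524,.106,.058)
"
```

```text
clock: 8.08
tool_pos: [0.5238, 0.1066, 0.1915]
orientation: [-89.9, -0.0, 153.2]
force: [0.1, -0.3, -3.1]
opening: 0.0293
tool cm [-0.05 13.35  0.03] tcp [0.5238 0.1066 0.1915] [-8.9930e+01 -5.0000e-02  1.5325e+02] open 0.0293 F [ 0.1 -0.3 -3.1] t 8.0833
tool cm [ 0.02 13.4  -0.09] tcp [0.5238 0.1052 0.192 ] [-8.9970e+01 -2.0000e-02  1.5315e+02] open 0.0297 F [-0.4 -0.2 -3.8] t 8.2333
```

View pics/s8.png

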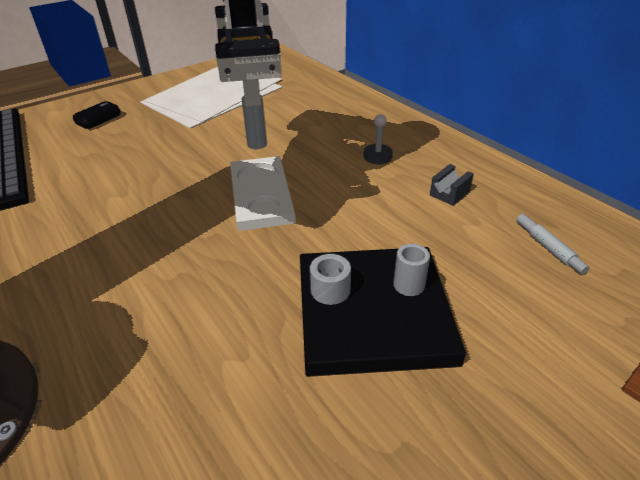

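View pics/w8.png

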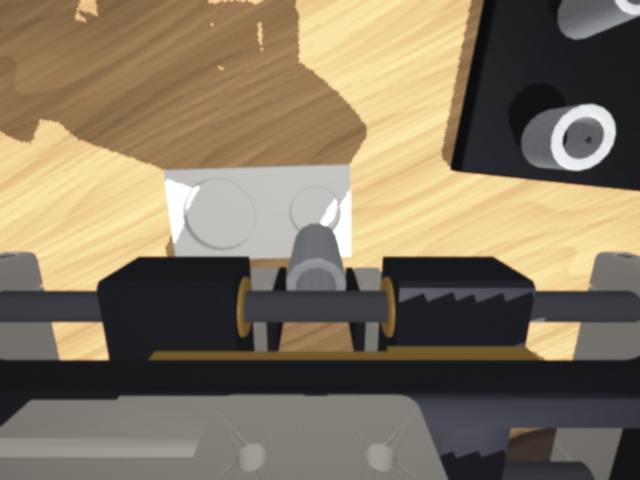

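View pics/t8.png

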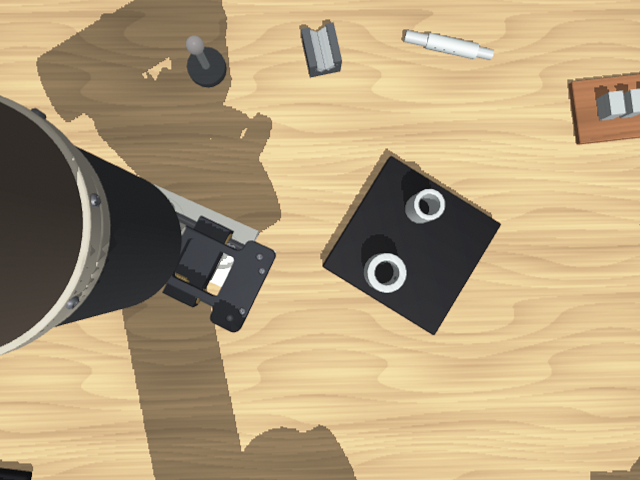

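```bash
python3 -c "
from look import *
o=ctrl.get_obs();w=snapshot('wrist')
print(wray(w,o,(314.5,211.5),.02),wray(w,o,(220.5,214),.02))
s=snapshot('side')
b=cv2.resize(s['image'][140:240,210:310],(600,600),interpolation=cv2.INTER_CUBIC)[:,:,::-1].copy()
for c,r,z in [((.5243,.106),.027,.02),((.5682,.2014),.039,.02),((.5243,.106),.027,.008),((.524,.106),.016,.143)]: draw(b,s,circ(c,r,z),(0,0,255),6,np.array([210,140]))
cv2.imwrite('pics/s9.png',b)
b=cv2.resize(w['image'][150:270,150:370],(800,436),interpolation=cv2.INTER_CUBIC)[:,:,::-1].copy()
cv2.imwrite('pics/w9.png',b)
"
```

```text
[0.52589789 0.10637715 0.02      ] [0.56958404 0.19875598 0.02      ]
```

View pics/s9.png

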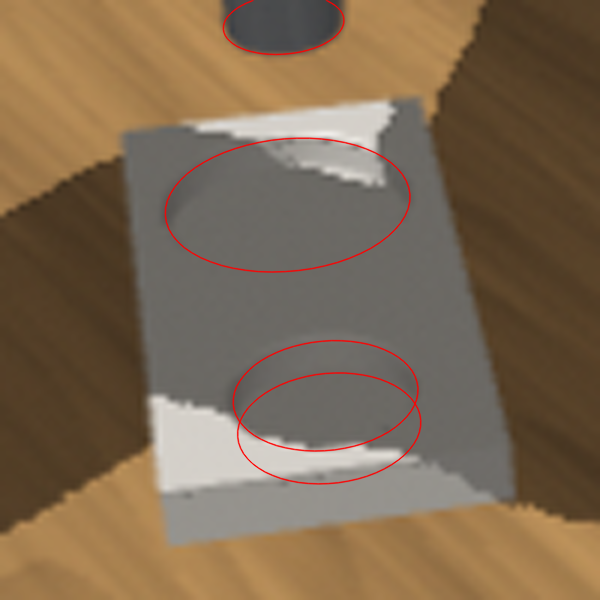

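View pics/w9.png

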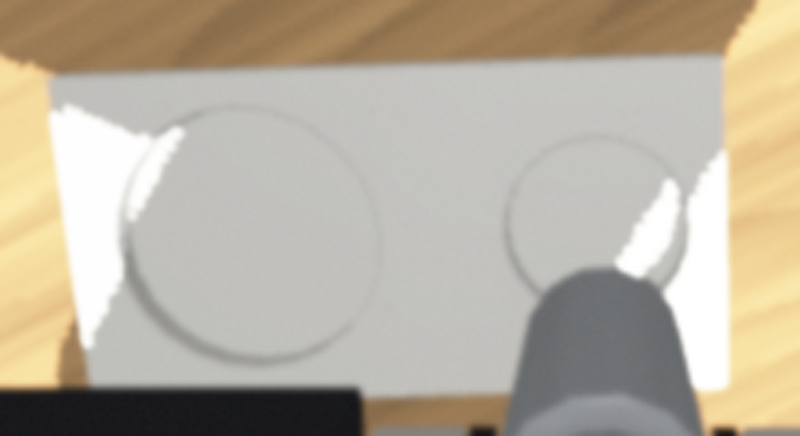

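```bash
python3 -m pendant '[[[0,1,0,0,0,0,0],[0,2,0,0,0,0,0],[0,2,0,0,0,0,0],[0,2,0,0,0,0,0],[0,2,0,0,0,0,0],[0,1.5,0,0,0,0,0],[0,1,0,0,0,0,0],[0,0.6,0,0,0,0,0],[0,0.4,0,0,0,0,0],[0,0.2,0,0,0,0,0],[0,0,0,0,0,0,0],[0,0,0,0,0,0,0]]]'
python3 -c "
from look import *
to(.525,.106,.058)
s=snapshot('side')
b=cv2.resize(s['image'][120:240,210:330],(600,600),interpolation=cv2.INTER_CUBIC)[:,:,::-1].copy()
cv2.imwrite('pics/s10.png',b)
to(.525,.106,.058)
"
```

```text
clock: 9.33
tool_pos: [0.5246, 0.1062, 0.0659]
orientation: [-90.1, 0.0, 153.2]
force: [-0.8, -1.0, -2.9]
opening: 0.0294
tool cm [-0.04  0.79  0.  ] tcp [0.5246 0.1062 0.0659] [-9.0050e+01  4.0000e-02  1.5321e+02] open 0.0294 F [-0.8 -1.  -2.9] t 9.3333
tool cm [-0.04  0.8   0.01] tcp [0.5247 0.1063 0.066 ] [-9.006e+01  5.000e-02  1.532e+02] open 0.0295 F [ 0.8  0.1 -4.6] t 9.3833
```

View pics/s10.png

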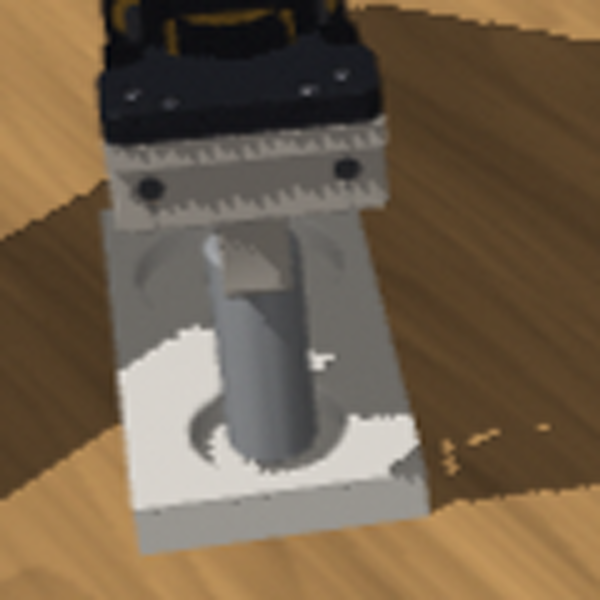

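```bash
python3 -m pendant '[[[0,0.3,0,0,0,0,0],[0,0.2,0,0,0,0,0],[0,0.1,0,0,0,0,0],[0,0,0,0,0,0,0],[0,0,0,0,0,0,0]]]'
python3 -m pendant '[[[0,0.1,0,0,0,0,0],[0,0,0,0,0,0,0],[0,0,0,0,0,0,0]]]'
python3 -m pendant '[[[0,0.05,0,0,0,0,0],[0,0,0,0,0,0,0],[0,0,0,0,0,0,0]]]'
```

```text
clock: 9.8
tool_pos: [0.5241, 0.106, 0.0592]
orientation: [-90.0, -0.0, 153.2]
force: [-0.0, -0.4, -3.3]
opening: 0.0293
clock: 10.05
tool_pos: [0.5244, 0.1061, 0.0586]
orientation: [-90.0, 0.0, 153.2]
force: [0.1, -0.6, -0.5]
opening: 0.0292
clock: 10.3
tool_pos: [0.5247, 0.1061, 0.0585]
orientation: [-90.0, 0.1, 153.2]
force: [-0.9, 0.4, 5.9]
opening: 0.0297
```

```bash
python3 -m pendant '[[[0,0,0,0,0,0,0.4],[0,0,0,0,0,0,0.5],[0,0,0,0,0,0,0.6],[0,0,0,0,0,0,0.7],[0,0,0,0,0,0,0.8],[0,0,0,0,0,0,0.8]]]'
python3 -m pendant '[[[0,-0.8,0,0,0,0,0.8],[0,-1.5,0,0,0,0,0.8],[0,-2,0,0,0,0,0.8],[0,-2,0,0,0,0,1],[0,-2,0,0,0,0,1],[0,-2,0,0,0,0,1],[0,-1.5,0,0,0,0,1],[0,-1,0,0,0,0,1],[0,0,0,0,0,0,1],[0,0,0,0,0,0,1]]]'
python3 -c "
from look import *
s=snapshot('side')
save(s,'s11')
o=ctrl.get_obs();w=snapshot('wrist');save(w,'w11')
to(.4875,-.135,.19)
"
```

```text
clock: 10.8
tool_pos: [0.5241, 0.106, 0.0576]
orientation: [-90.0, -0.0, 153.2]
force: [1.2, 0.3, 0.9]
opening: 0.0629
clock: 11.63
tool_pos: [0.5241, 0.1061, 0.186]
orientation: [-90.1, 0.0, 153.2]
force: [0.9, 0.5, -0.9]
opening: 0.0873
tool cm [-7.65 -0.51 23.11] tcp [0.5235 0.1058 0.1848] [-8.9930e+01 -7.0000e-02  1.5319e+02] open 0.0875 F [-0.1 -0.4 -1. ] t 11.7333
```

View pics/s11.png

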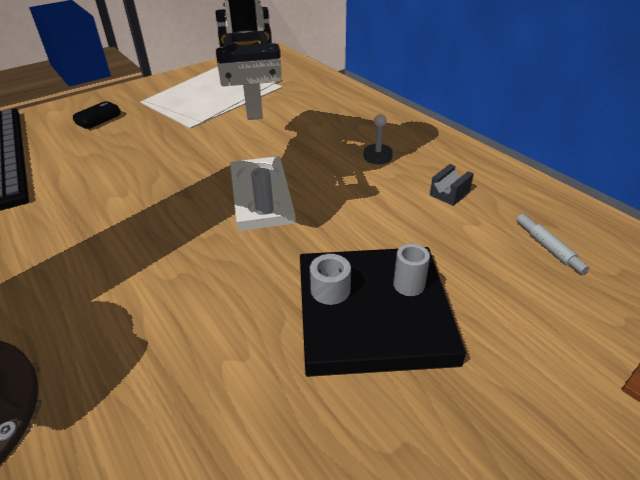

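View pics/w11.png

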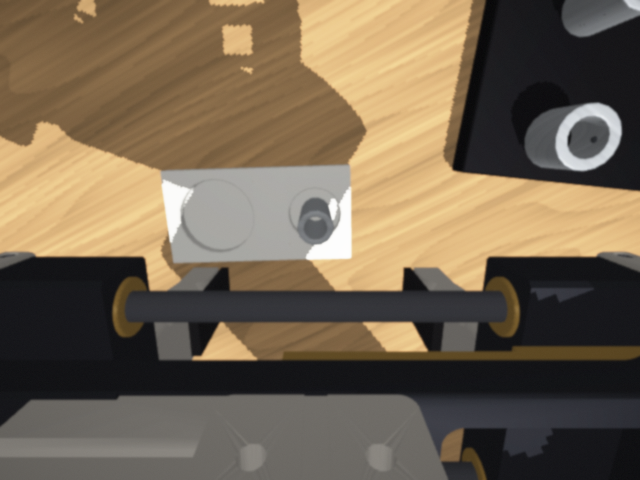

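```bash
python3 -m pendant '[[[-0.5,0,1.5,0,0,0,1],[-1,0,3,0,0,0,1],[-1,0,3,0,0,0,1],[-1,0,3,0,0,0,1],[-1,0,3,0,0,0,1],[-1,0,3,0,0,0,1],[-1,0,3,0,0,0,1],[-0.7,0,2.1,0,0,0,1],[-0.4,0,1.2,0,0,0,1],[-0.1,0,0.3,0,0,0,1],[0,0,0,0,0,0,1],[0,0,0,0,0,0,1]]]'
python3 -c "
from look import *
to(.4875,-.135,.046)
o=ctrl.get_obs();w=snapshot('wrist');save(w,'w12')
t=snapshot('top');save(t,'t12')
b=cv2.resize(w['image'][150:270,270:430],(800,600),interpolation=cv2.INTER_CUBIC)[:,:,::-1].copy()
cv2.imwrite('pics/w12z.png',b)
print(wray(w,o,(316,235),.075))
"
```

```text
clock: 12.73
tool_pos: [0.4883, -0.1349, 0.1852]
orientation: [-90.0, -0.1, 153.2]
force: [0.0, 0.5, -1.6]
opening: 0.0874
tool cm [ 0.06 13.92  0.04] tcp [ 0.4883 -0.1349  0.1852] [-8.9970e+01 -5.0000e-02  1.5316e+02] open 0.0874 F [ 0.   0.5 -1.6] t 12.7333
[ 0.48050625 -0.130436    0.075     ]
```

View pics/w12z.png

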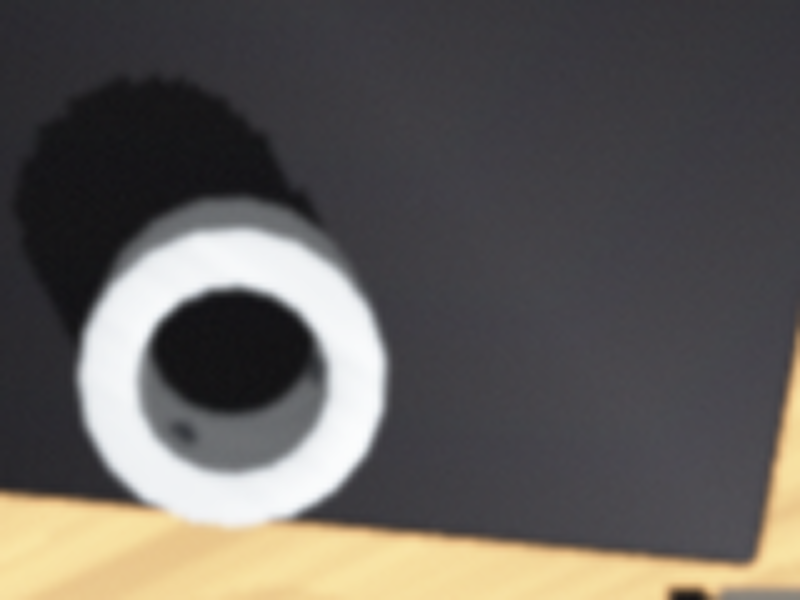

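```bash
python3 -m pendant '[[[0,1.5,0,0,0,0,1],[0,2,0,0,0,0,1],[0,2,0,0,0,0,1],[0,2,0,0,0,0,1],[0,2,0,0,0,0,1],[0,2,0,0,0,0,1],[0,1.2,0,0,0,0,1],[0,0.8,0,0,0,0,1],[0,0.3,0,0,0,0,1],[0,0,0,0,0,0,1],[0,0,0,0,0,0,1]]]'
python3 -c "
from look import *
to(.4875,-.135,.046)
s=snapshot('side')
cv2.imwrite('pics/s13.png',cv2.resize(s['image'][200:310,270:440],(800,518),interpolation=cv2.INTER_CUBIC)[:,:,::-1])
"
```

```text
clock: 13.75
tool_pos: [0.4893, -0.1346, 0.0483]
orientation: [-90.0, 0.0, 153.2]
force: [0.3, -0.2, 0.5]
opening: 0.0874
tool cm [0.14 0.23 0.12] tcp [ 0.4893 -0.1346  0.0483] [-9.0010e+01  4.0000e-02  1.5324e+02] open 0.0874 F [ 0.3 -0.2  0.5] t 13.75
```

View pics/s13.png

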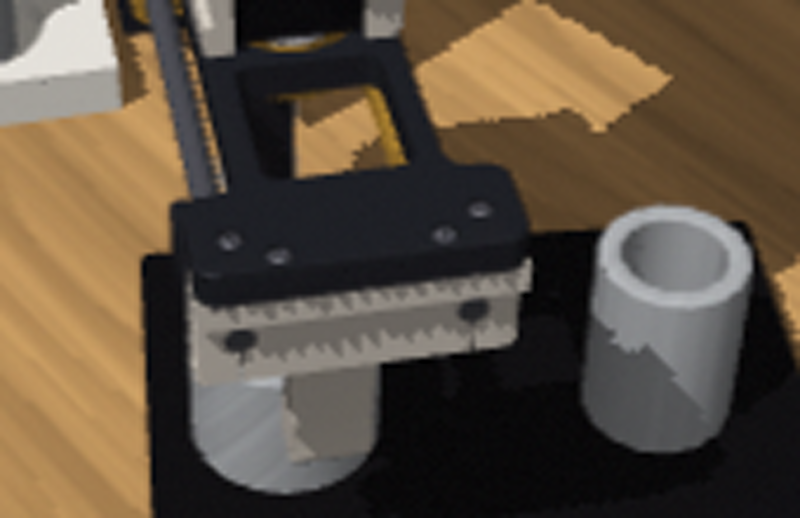

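```bash
python3 -m pendant '[[[0.1,0.15,0.05,0,0,0,1],[0,0,0,0,0,0,0.8],[0,0,0,0,0,0,0.7],[0,0,0,0,0,0,0.6],[0,0,0,0,0,0,0.4],[0,0,0,0,0,0,0],[0,0,0,0,0,0,0],[0,0,0,0,0,0,0],[0,0,0,0,0,0,0],[0,0,0,0,0,0,0]]]'
python3 -m pendant '[[[0,0,0,0,0,0,0],[0,0,0,0,0,0,0],[0,0,0,0,0,0,0]]]'
```

```text
clock: 14.63
tool_pos: [0.4877, -0.1349, 0.0463]
orientation: [-90.0, 0.0, 153.2]
force: [-0.8, -0.6, 1.0]
opening: 0.0533
clock: 14.88
tool_pos: [0.4876, -0.1349, 0.0463]
orientation: [-90.0, 0.0, 153.2]
force: [-0.2, -1.1, 1.6]
opening: 0.0535
```

Gripped (53.4 mm, same pad compression). Lift; foot is at TCP − 16 mm.

```bash
python3 -m pendant '[[[0,-0.3,0,0,0,0,0],[0,-0.5,0,0,0,0,0],[0,-1,0,0,0,0,0],[0,-1.5,0,0,0,0,0],[0,-2,0,0,0,0,0],[0,-2,0,0,0,0,0],[0,-2,0,0,0,0,0],[0,-2,0,0,0,0,0],[0,-1.5,0,0,0,0,0],[0,-1,0,0,0,0,0],[0,-0.5,0,0,0,0,0],[0,0,0,0,0,0,0]]]'
python3 -c "
from look import *
to(.568,.201,.18)
s=snapshot('side');save(s,'s14')
"
```

```text
clock: 15.88
tool_pos: [0.4879, -0.1348, 0.1902]
orientation: [-90.1, 0.1, 153.2]
force: [0.3, -0.3, -5.8]
opening: 0.0538
tool cm [  7.99   1.05 -33.58] tcp [ 0.4879 -0.1348  0.1902] [-9.006e+01  7.000e-02  1.532e+02] open 0.0538 F [ 0.3 -0.3 -5.8] t 15.8833
```

View pics/s14.png

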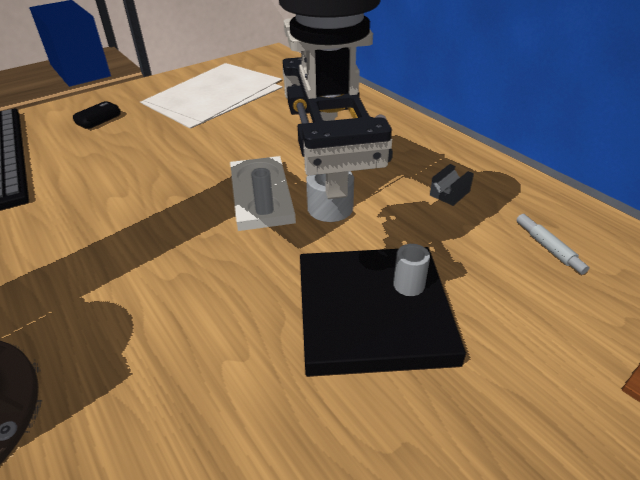

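```bash
python3 -m pendant '[[[0.2,0,-1,0,0,0,0],[0.5,0,-2,0,0,0,0],[0.7,0,-3,0,0,0,0],[0.8,0,-3.5,0,0,0,0],[0.8,0,-3.5,0,0,0,0],[0.8,0,-3.5,0,0,0,0],[0.8,0,-3.5,0,0,0,0],[0.8,0,-3.5,0,0,0,0],[0.8,0,-3.5,0,0,0,0],[0.8,0,-3,0,0,0,0],[0.6,0,-2,0,0,0,0],[0.3,0,-1,0,0,0,0]]]'
python3 -m pendant '[[[0,0,-0.3,0,3,0,0],[0,0,0,0,6,0,0],[0,0,0,0,7,0,0],[0,0,0,0,7,0,0],[0,0,0,0,7,0,0],[0,0,0,0,7,0,0],[0,0,0,0,7,0,0],[0,0,0,0,7,0,0],[0,0,0,0,7,0,0],[0,0,0,0,7,0,0],[0,0,0,0,7,0,0],[0,0,0,0,7,0,0]]]'
python3 -m pendant '[[[0,0,0,0,5,0,0],[0,0,0,0,4,0,0],[0,0,0,0,0,0,0],[0,0,0,0,0,0,0]]]'
python3 -c "
from look import *
to(.568,.201,.025)
o=ctrl.get_obs();w=snapshot('wrist');save(w,'w15')
s=snapshot('side');save(s,'s15')
"
```

```text
clock: 16.93
tool_pos: [0.5655, 0.1984, 0.1872]
orientation: [-89.9, -0.1, 153.3]
force: [0.8, -0.1, -7.0]
opening: 0.0534
clock: 17.93
tool_pos: [0.5664, 0.1976, 0.1878]
orientation: [-89.9, 0.1, 73.8]
force: [0.2, 0.1, -5.7]
opening: 0.0534
clock: 18.27
tool_pos: [0.5667, 0.1977, 0.1882]
orientation: [-89.9, 0.1, 65.3]
force: [-0.2, -0.2, -6.1]
opening: 0.0535
tool cm [ 0.38 16.32  0.  ] tcp [0.5667 0.1977 0.1882] [-89.94   0.09  65.31] open 0.0535 F [-0.2 -0.2 -6.1] t 18.2667
```

View pics/s15.png

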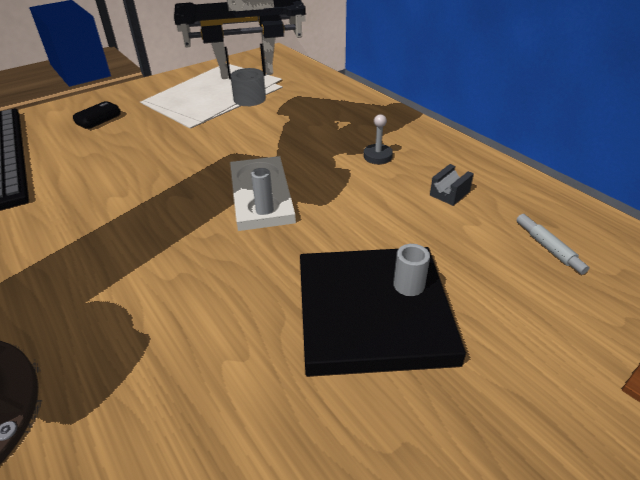

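View pics/w15.png

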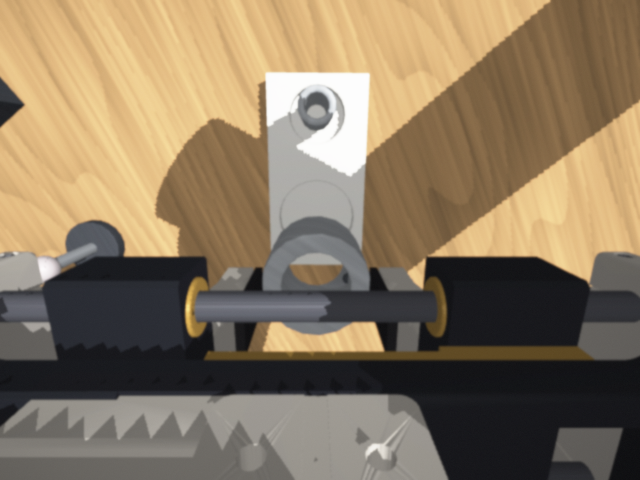

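```bash
python3 -c "
from look import *
o=ctrl.get_obs();w=snapshot('wrist')
for uv in [(316.7,214),(317,113)]: print(uv,wray(w,o,uv,.02))
print(wray(w,o,(265.5,72.5),.02),wray(w,o,(369.5,73),.02))
to(.5688,.2005,.025)
"
```

```text
(316.7, 214) [0.56734999 0.19999128 0.02      ]
(317, 113) [0.52427898 0.10681999 0.02      ]
[0.55426785 0.05214479 0.02      ] [0.46261539 0.09477421 0.02      ]
tool cm [ 0.33 16.38 -0.06] tcp [0.567  0.1979 0.1888] [-8.998e+01  4.000e-02  6.530e+01] open 0.0538 F [-0.2  0.5 -6. ] t 18.4167
```

```bash
python3 -m pendant '[[[0.3,1,0,0,0,0,0],[0,2,0,0,0,0,0],[0,2,0,0,0,0,0],[0,2,0,0,0,0,0],[0,2,0,0,0,0,0],[0,2,0,0,0,0,0],[0,1.5,0,0,0,0,0],[0,1,0,0,0,0,0],[0,0.5,0,0,0,0,0],[0,0.3,0,0,0,0,0],[0,0,0,0,0,0,0],[0,0,0,0,0,0,0]]]'
python3 -c "
from look import *
to(.568,.2008,.024)
s=snapshot('side')
b=cv2.resize(s['image'][100:240,180:340],(800,700),interpolation=cv2.INTER_CUBIC)[:600,:,::-1].copy()
cv2.imwrite('pics/s16.png',b)
o=ctrl.get_obs();w=snapshot('wrist');save(w,'w16')
"
```

```text
clock: 19.42
tool_pos: [0.5691, 0.201, 0.047]
orientation: [-90.0, -0.1, 65.2]
force: [0.9, 0.1, -5.6]
opening: 0.0534
tool cm [-0.07  2.3   0.09] tcp [0.5691 0.201  0.047 ] [-9.004e+01 -5.000e-02  6.522e+01] open 0.0534 F [ 0.9  0.1 -5.6] t 19.4167
```

View pics/s16.png

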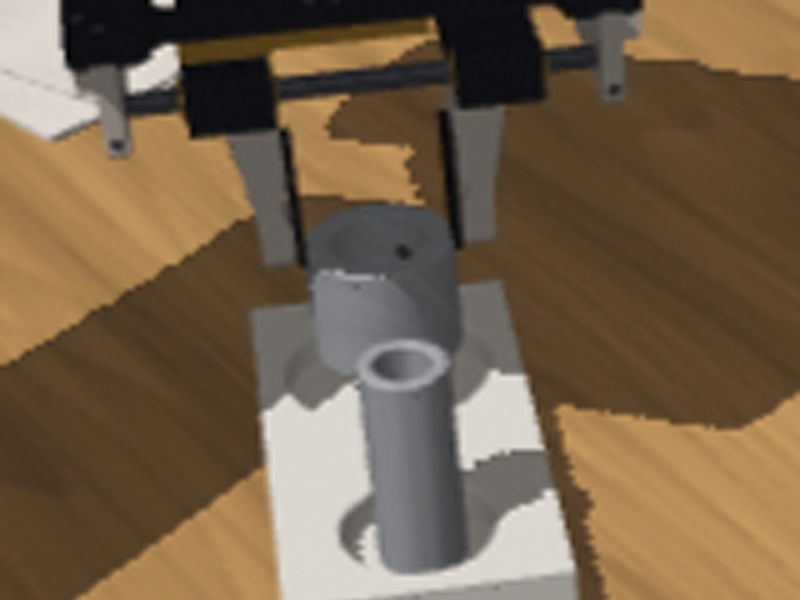

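View pics/w16.png

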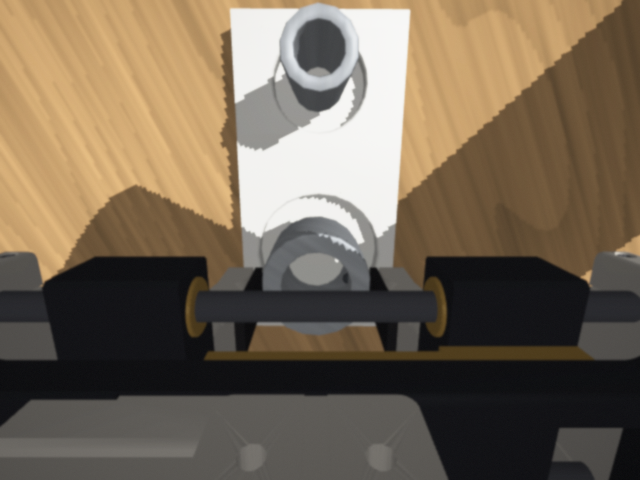

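```bash
python3 -m pendant '[[[0,0.6,0,0,0,0,0],[0,0.6,0,0,0,0,0],[0,0.4,0,0,0,0,0],[0,0.2,0,0,0,0,0],[0,0.1,0,0,0,0,0],[0,0,0,0,0,0,0],[0,0,0,0,0,0,0]]]'
python3 -m pendant '[[[0,0.1,0,0,0,0,0],[0,0.1,0,0,0,0,0],[0,0,0,0,0,0,0],[0,0,0,0,0,0,0]]]'
python3 -m pendant '[[[0,0.05,0,0,0,0,0],[0,0,0,0,0,0,0],[0,0,0,0,0,0,0]]]'
```

```text
clock: 20.1
tool_pos: [0.5686, 0.2007, 0.0272]
orientation: [-90.0, 0.0, 65.2]
force: [0.1, 0.6, -6.5]
opening: 0.0535
clock: 20.43
tool_pos: [0.5684, 0.2007, 0.0252]
orientation: [-90.0, 0.0, 65.2]
force: [-0.5, -0.8, -6.4]
opening: 0.0538
clock: 20.68
tool_pos: [0.5685, 0.2007, 0.0248]
orientation: [-90.0, 0.0, 65.2]
force: [-0.3, -0.5, -6.8]
opening: 0.0534
```

```bash
python3 -m pendant '[[[0,0.05,0,0,0,0,0],[0,0,0,0,0,0,0],[0,0,0,0,0,0,0]]]'
python3 -m pendant '[[[0,0.05,0,0,0,0,0],[0,0,0,0,0,0,0],[0,0,0,0,0,0,0]]]'
python3 -c "
from look import *
s=snapshot('side')
b=cv2.resize(s['image'][100:220,180:340],(800,600),interpolation=cv2.INTER_CUBIC)[:,:,::-1].copy()
cv2.imwrite('pics/s17.png',b)
to(.568,.2008,.024)"
```

```text
clock: 20.93
tool_pos: [0.5686, 0.2007, 0.0245]
orientation: [-90.0, -0.0, 65.2]
force: [-0.4, -0.3, -3.7]
opening: 0.0535
clock: 21.18
tool_pos: [0.5686, 0.2008, 0.0243]
orientation: [-90.0, -0.0, 65.2]
force: [-3.7, 0.0, 3.1]
opening: 0.0535
tool cm [-0.02  0.03  0.06] tcp [0.5686 0.2008 0.0243] [-9.002e+01 -2.000e-02  6.521e+01] open 0.0535 F [-3.7  0.1  3.6] t 21.2333
```

View pics/s17.png

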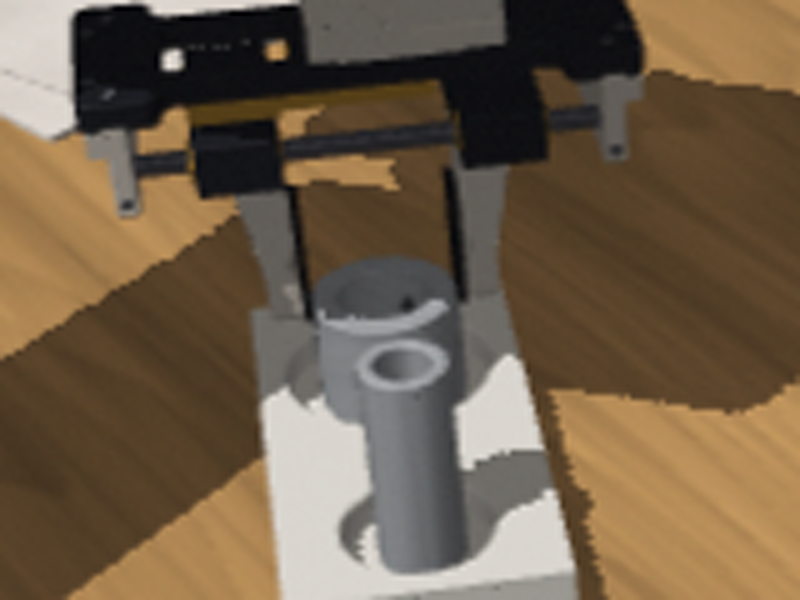

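```bash
python3 -m pendant '[[[0,0,0,0,0,0,0.6],[0,0,0,0,0,0,0.65],[0,0,0,0,0,0,0.75],[0,0,0,0,0,0,0.85],[0,0,0,0,0,0,0.95],[0,0,0,0,0,0,0.95],[0,0,0,0,0,0,0.95]]]'
python3 -m pendant '[[[0,-0.5,0,0,0,0,0.95],[0,-1,0,0,0,0,0.95],[0,-2,0,0,0,0,0.95],[0,-2,0,0,0,0,0.95],[0,-2,0,0,0,0,0.95],[0,-2,0,0,0,0,0.95],[0,-2,0,0,0,0,0.95],[0,-2,0,0,0,0,0.95],[0,-2,0,0,0,0,0.95],[0,-1,0,0,0,0,0.95],[0,0,0,0,0,0,0.95],[0,0,0,0,0,0,0.95]]]'
python3 -c "
from look import *
to(.568,.2008,.024)
s=snapshot('side');save(s,'s18')
o=ctrl.get_obs();w=snapshot('wrist');save(w,'w18')"
```

```text
clock: 21.82
tool_pos: [0.5687, 0.2008, 0.0237]
orientation: [-90.0, -0.0, 65.2]
force: [-0.4, 0.0, -0.1]
opening: 0.0813
clock: 22.82
tool_pos: [0.5685, 0.2009, 0.1893]
orientation: [-90.0, -0.1, 65.2]
force: [-0.3, 0.2, -0.2]
opening: 0.0831
tool cm [-0.05 16.53  0.05] tcp [0.5685 0.2009 0.1893] [-9.002e+01 -8.000e-02  6.519e+01] open 0.0831 F [-0.3  0.2 -0.2] t 22.8167
```

View pics/s18.png

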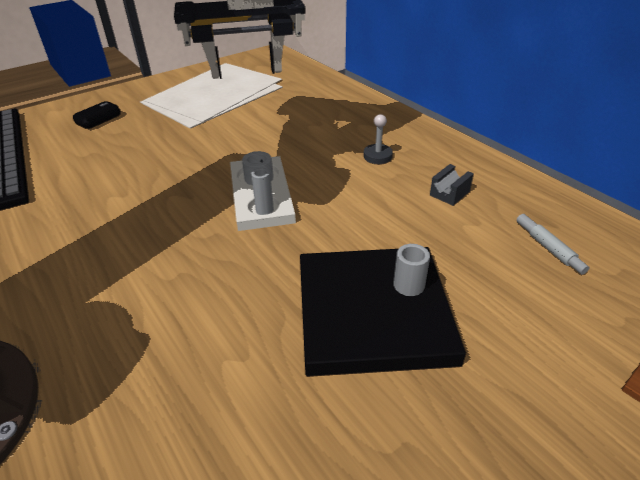

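View pics/w18.png

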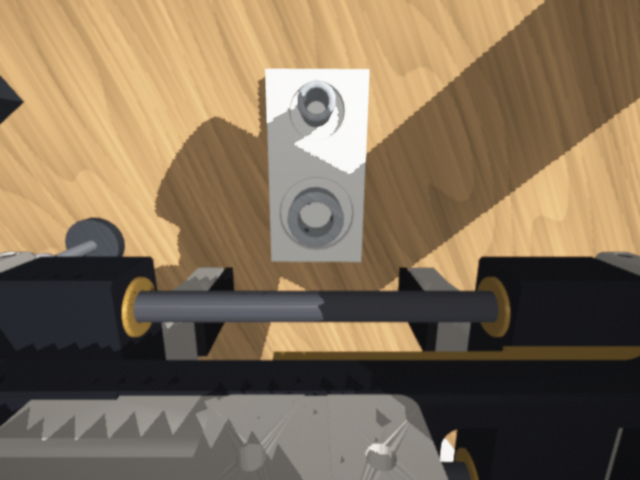

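Both sleeves stand upright inside their recesses: large at wrist (315,215), small at (317,105). The single is still at (411,270) in the side view, and the gripper is clear. I'm handing in.

```bash
python3 -c "
from look import *
print(ctrl.close_job())"
```

```text
the job is handed in; nothing more can be done
None
```

The job is done and handed in at about 23 s of the 58 s allowed. The small sleeve stands in the small recess and the large sleeve in the large one.

- **Separating:** I gripped the small sleeve above the large one and pulled it straight up. The large sleeve stayed where it was on the plate.
- **Setting down:** I lowered each sleeve until the wrist force showed contact, about 6 N for the small and 3 N for the large. Both touched within about 0.5 mm of the height I had worked out for the recess floor. I opened the gripper only after contact. I turned the gripper about 88° before lowering the large sleeve, so its body stayed clear of the small one.
- **Last checks:** The side and wrist pictures show both sleeves upright inside their recesses. The single sleeve is at the same place in the side view as at the start. The gripper was open about 17 cm above the block, with close to zero force on it.
- **Disagreements:** The position estimates from the different cameras differed by up to about 3 mm, against 11 mm of clearance in each recess. The gripper read about 2.5 mm less than each sleeve's diameter, which I put down to the pads compressing. The grip never slipped.

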